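# Take the blue-knobbed tamper out of its horseshoe keeper track

## Task

Two ball-knobbed powder tampers are kept captive in a horseshoe-shaped track on the worktop. Slide the blue one along its curved slot to the exit gap (green floor) in the middle of the bend, lift it out there and stand it upright in the yellow dish, then let go. Leave the red one where it is.

Things in the scene. Friction and masses are not known exactly. Their poses are not given: they have to be found in the camera images.
- blue_tamper_ball (a point): Centre of the blue 36 mm ball knob of the tamper to take out (about 90 g, 64 mm tall). Below: 10 mm steel stem, flat steel foot 32 mm across, 6 mm thick. Ball centre 46 mm above the foot's underside; z = its axis, up. It stands loose in one leg of the slippery track and slides by its knob with 1 or 2 N, but lips hold its foot down except at the exit gap. The ball is wholly above the track.
- red_tamper_ball (a point): Centre of the red 36 mm ball knob of the other tamper, same shape and size, standing in the other leg of the track. To be left alone.
- rack: Fixed grey plate 158x179x4 mm with a white horseshoe track 17 mm high. Origin: centre of the bend, at worktop height; x along the legs away from the bend, z up. Slot centre line: half circle of radius 60 mm about the origin on its -x side, then straight legs from x=0 to 57 mm at y=+60 and y=-60 mm. Channel 42 mm wide, slot between lips 18 mm. Ball centre of a tamper in it: 50 mm above the origin.
- exit_gap (a point): Centre of the exit gap, at (-60, 0) mm of the rack, on the channel floor (4 mm above the worktop, painted green). Here, over 64 mm of the track's length, both lips are missing (elsewhere their underside is 9 mm above that floor, their top 13 mm) and a tamper can be lifted straight out.
- dish: Loose round yellow plastic dish, 100 mm across, 12 mm high; flat inner floor about 85 mm across, 4 mm above the origin. Origin: centre of its underside, on the worktop; z up. With the tamper standing in it the ball centre is 50 mm above the origin.
Mind the look-alikes: they are no part of the job. Several things look just like the part that bears blue_tamper_ball: the one meant starts farthest to the robot's left.

How it is judged (in metres and radians):
On the way:
1. the blue tamper has been slid along the track into the exit gap, its foot still down in the channel (horizontal distance between blue_tamper_ball and exit_gap below 0.022 m and z of blue_tamper_ball in the frame of rack below 0.056 m), for 0.05 s.
At the end, for the whole second after the job is handed in: The blue tamper stands upright (within 10 degrees) on the floor of the dish, its axis within 30 mm of the dish's centre (that is, anywhere its foot stands flat inside), the dish flat; the red tamper is within 20 mm of where it started (horizontal distance between blue_tamper_ball and dish below 0.03 m and z of blue_tamper_ball in the frame of dish between 0.045 and 0.055 m and angle between blue_tamper_ball's own z axis and vertical below 0.17 rad and angle between dish's own z axis and vertical below 0.1 rad and distance of red_tamper_ball from where it was at the start of the episode below 0.02 m); the robot touches nothing.
It fails at once if the red tamper is pushed more than 20 mm from its place (distance of red_tamper_ball from where it was at the start of the episode above 0.02 m).
It also fails if it takes over 48 s, if anything falls off the work surface, if the arm or the gripper's body presses on something with over 40 N, if the wrist force passes 120 N, or if a joint passes its speed limit or range.

## Robot

A 6-joint arm with a two-finger parallel gripper is mounted at the origin on a cart in front of the work surface, level with it; the furniture and walls round the work are solid. World frame = base frame: x ahead of the robot, y to its left, z up, the work surface at z = 0. Lengths are in m, angles in degrees, forces in N, time in s.
With the tool pointing down it reaches from about 0.25 to 0.725 m from the base axis. Payload 9.7 kg.
Tool frame: the origin (TCP) lies at the centre of the arm's flange, where the gripper is bolted on; the fingertips stand 173 mm ahead of it and the grasp point (between the pads) lies 155 mm ahead of it; z points along the fingers, y is the line along which they close (so a half turn about z gives the same grasp; the last joint's range is limited). The gripper opens to 85 mm and grips with 20 to 120 N. Pads are 22 mm wide; open, the fingers measure 114 mm over their backs; the gripper's body (76 mm by 85 mm) begins 54 mm behind the grasp point. The pads swing forward as they close: fully open they stand 13 mm farther back than shut.
Start: joints at [65.203, 4.979, 10.078, 95.1, 0, 90], TCP at [0.231, 0.499, 0.405] pointing down, gripper open.
Joint ranges: [-179.16, 179.16], [-48.56, 103.87], [-65.8, 70.77], [-126.05, 130.52], [-82.76, 87.17], [-180, 180]. Speed limits (degrees/s): [127.2, 127.2, 147.25, 180, 180, 180].

## Interface

Orientations are given as [roll, pitch, yaw] about the fixed x, y, z axes, in that order (R = Rz(yaw) Ry(pitch) Rx(roll)).
In Python, from workcell import monitor, camera, get_calibration, bot gives the robot as it stands.
- The arm moves only by the tool carry_out, never from a script. Its argument "targets" is text: rows parted by semicolons, each of 7 numbers parted by spaces: the shift along the tool's x, y, z in units of 0.04 m (1.0 is 0.04 m), then the turn, a rotation vector about the tool's x, y, z in units of 0.1 rad (1.0 is 0.1 rad), then the opening, from -1 (shut) to 1 (fully open), so that 0 is half open. A call has exactly 8 rows; each row shifts and turns the commanded pose from where the row before left it, along the tool's axes as they then stand; what a row does not reach is not made up. A row lasts 1/12 s, in which the tool goes at most 41.7 mm and 7.16 degrees, less where a joint would pass 70% of its speed; a pose out of reach is approached as far as the arm can. A call with a number of a shift or a turn outside -1 to 1 is refused whole. A call with a gripper value outside its range is refused whole. The fingers move at their own pace and stop on an object; "newtons" is the grip in N (left out, the last holds). Time passes only in rows, so rows that do not move let the fingers close, or fill a call up. It gives the time, the measured TCP pose, the force, the opening and the grip force at its end, in the units of the state.
- monitor.get_obs(): the state, without advancing time (a new reading comes with each control period).
- camera(name): name is "side" or "top"; returns the picture (384x512x3 uint8, red, green, blue); there is no depth.
- get_calibration(name): a dict with "fx", "fy", "cx", "cy" (pixels), "D" ([k1, k2, p1, p2, k3] as OpenCV has them; the pictures are not rectified), "view" (4x4, takes a point from world to camera coordinates). Camera axes: x right, y down, z forward; pixel columns grow to the right and rows downward; lengths in m; the calibration is good to about 2 mm. A picture is of the moment at which its call begins. get_calibration takes no time and is no camera call.
- bot.job_done(): hands the job in; it is judged then, once.
The state is a dict: "time": time; "q": joint angles; "qd": joint speeds; "joint_efforts": joint torques, N m; "ee_pos": TCP position; "tcp_rot": TCP orientation; "wrist_force": force on the tool from outside, world axes, zero at the start; "torque": the same for the moment, N m; "opening": finger opening in m; "grasp_force": force on a finger pad.
Only numpy, scipy, OpenCV 4.12 (cv2) and the standard library are available. Lean on these libraries where they do the work, as an engineer would, in place of code of your own. Each camera call takes 0.05 s, during which the arm holds its last target. There are 200 camera calls.

## Working session

There is one attempt and no reset: what is moved stays moved. The work goes in short steps, Python scripts to look and compute and a tool call to move; the robot and the scene stay as the last step left them, time stands still between calls to the robot, and variables do not carry over. Pictures are saved under pics/ and viewed, at most 10 in all, crops included, and the job is handed in when it is done.

Besides the shell and the picture viewer there is one more tool, called after "Emit:" as a command line: name --argument value ..., lists and objects as JSON in quotes. carry_out: Moves the arm, as the interface text tells. Shifts and turns lie within -1 to 1; 1 stands for 0.04 m of shift or 0.1 rad of turn. Its arguments: {"type":"object","properties":{"targets":{"type":"string"},"newtons":{"type":"number"}},"required":["targets"]}

```bash
mkdir -p pics; ls
python3 - <<'E'
from workcell import monitor, camera, get_calibration
import cv2, numpy as np
for n in ("top","side"):
    im=camera(n); cv2.imwrite(f"pics/{n}0.png",im[:,:,::-1]); c=get_calibration(n); print(n,{k:np.round(v,4).tolist() for k,v in c.items()})
o=monitor.get_obs(); print(o)
E
```

```text
pics
top {'fx': 346.631, 'fy': 346.631, 'cx': 255.881, 'cy': 200.6314, 'D': [-0.0947, 0.0, 0.0, 0.0, 0.0], 'view': [[0.0068, -0.9999, -0.0152, 0.0632], [-0.9895, -0.0046, -0.1442, 0.5569], [0.1441, 0.016, -0.9894, 1.0679], [0.0, 0.0, 0.0, 1.0]]}
side {'fx': 357.9818, 'fy': 357.9818, 'cx': 258.0129, 'cy': 191.6811, 'D': [-0.0287, 0.0, 0.0, 0.0, 0.0], 'view': [[0.9633, -0.2683, 0.0015, -0.517], [-0.1449, -0.5248, -0.8388, 0.1648], [0.2258, 0.8078, -0.5444, 0.7314], [0.0, 0.0, 0.0, 1.0]]}
{'time': 0.1, 'q': array([ 6.52008482e+01,  5.00759762e+00,  1.00394016e+01,  9.51016211e+01,
       -5.29351373e-04,  9.00021610e+01]), 'qd': array([-0.00059457, -0.06338539,  0.1896074 ,  0.00874779,  0.05555106,
        0.05515214]), 'joint_efforts': array([-2.29361804e-04, -5.21560907e+01,  4.65654409e+01,  1.59957202e-02,
       -4.40951067e-05, -1.36285624e-05]), 'ee_pos': array([0.2306889 , 0.49927347, 0.40406087]), 'tcp_rot': array([-1.79930183e+02,  5.31984267e-04,  1.55198688e+02]), 'wrist_force': array([ 0.15191748, -0.86387227, -0.04265777]), 'torque': array([0.01235411, 0.00802437, 0.01586639]), 'grasp_force': 0.0, 'opening': 0.08529187877581502}
```

View pics/top0.png

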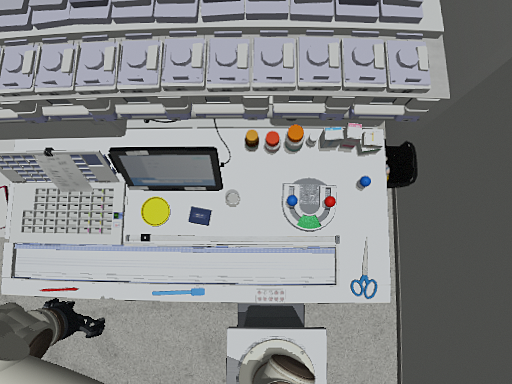

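View pics/side0.png

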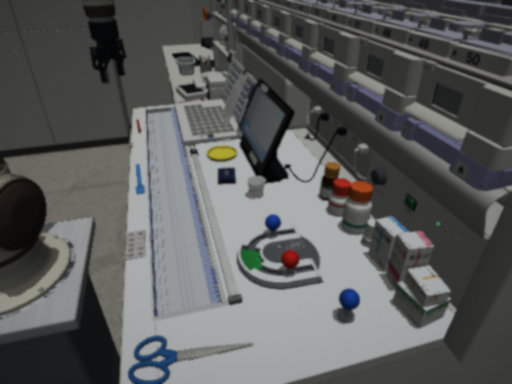

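The top view shows the blue tamper in the rack's left leg at (292,201), the red one at (330,202), a decoy blue one at (365,181), the green gap at (309,222) and the dish at (156,211). The side view agrees, with the blue tamper at (273,222), the red at (290,259) and the dish at (222,153).

```bash
cat > h.py <<'E'
import cv2, numpy as np
from workcell import monitor, camera, get_calibration
def ray(n,uv):
    c=get_calibration(n); K=np.array([[c['fx'],0,c['cx']],[0,c['fy'],c['cy']],[0,0,1]])
    p=cv2.undistortPoints(np.array([[uv]],float),K,np.array(c['D'])).ravel()
    V=np.array(c['view']); R=V[:3,:3]
    return -R.T@V[:3,3], R.T@np.array([p[0],p[1],1])
def onz(n,uv,z):
    o,d=ray(n,uv); return o+d*(z-o[2])/d[2]
def tri(a,b):
    (o1,d1),(o2,d2)=ray("top",a),ray("side",b)
    t=np.linalg.lstsq(np.c_[d1,-d2],o2-o1,rcond=None)[0]
    p,q=o1+t[0]*d1,o2+t[1]*d2
    return (p+q)/2,np.linalg.norm(p-q)
COL=dict(blue=((108,150,60),(128,255,255)),red=((0,170,70),(6,255,255)),green=((45,120,60),(80,255,255)),yellow=((26,150,80),(34,255,255)))
def blobs(im,c,amin=40):
    m=cv2.inRange(cv2.cvtColor(im,cv2.COLOR_RGB2HSV),*[np.array(x) for x in COL[c]])
    n,_,s,ce=cv2.connectedComponentsWithStats(m)
    return [(np.round(ce[i],1).tolist(),s[i].tolist()) for i in range(1,n) if s[i][4]>=amin]
E
python3 - <<'E'
from h import *
T,S=camera("top"),camera("side")
for c in COL:
    for n,im in (("top",T),("side",S)):
        for ce,s in blobs(im,c): print(c,n,ce,s, np.round(onz(n,ce,{'blue':.05,'red':.05,'green':.004,'yellow':.008}[c]),4))
x,y=280,172
cv2.imwrite("pics/c.png",cv2.resize(np.hstack([T[y:y+70,x-5:x+70],S[215:285,225:330]]),None,fx=4,fy=4,interpolation=cv2.INTER_CUBIC)[:,:,::-1])
E
```

```text
blue side [272.8, 221.1] [267, 215, 13, 13, 125] [ 0.5583 -0.0445  0.05  ]
blue side [349.5, 298.0] [341, 290, 18, 18, 245] [ 0.6205 -0.2859  0.05  ]
red top [272.0, 138.3] [266, 132, 13, 14, 147] [0.7612 0.015  0.05  ]
red top [329.5, 201.2] [325, 196, 10, 11, 86] [ 0.5545 -0.1675  0.05  ]
red top [58.4, 289.2] [42, 288, 35, 3, 59] [0.2651 0.6981 0.05  ]
red side [341.6, 183.7] [333, 178, 18, 13, 146] [0.7781 0.0587 0.05  ]
red side [290.0, 257.5] [282, 251, 17, 14, 187] [ 0.5557 -0.1639  0.05  ]
green top [308.6, 221.7] [297, 215, 24, 13, 228] [ 0.4929 -0.1063  0.004 ]
green side [251.3, 258.6] [242, 249, 21, 20, 307] [ 0.4941 -0.0999  0.004 ]
yellow top [155.0, 210.9] [141, 197, 29, 29, 641] [0.5253 0.4019 0.008 ]
yellow side [221.4, 153.0] [208, 147, 28, 13, 296] [0.5234 0.3969 0.008 ]
```

View pics/c.png

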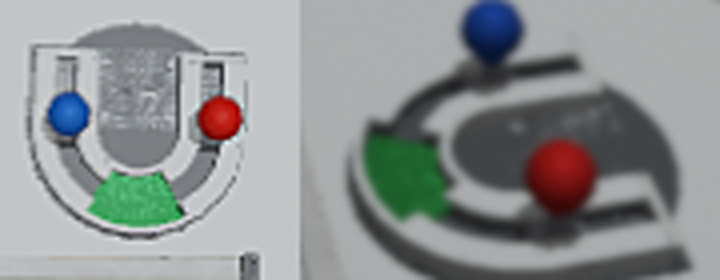

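Run:
```python
from h import *
T,S=camera("top"),camera("side")
COL['blue']=((100,110,40),(130,255,255))
COL['red']=((0,120,50),(8,255,255))
P={}
for c in("blue","red"):
    for n,im in (("top",T),("side",S)):
        for ce,s in blobs(im,c,30):
            m=[s[0]+(s[2]-1)/2,s[1]+(s[3]-1)/2]; print(c,n,ce,m,s,np.round(onz(n,ce,.05),4))
for t in [(222,190),(216,148)]:
    for s in [(285,178),(290,107)]: print("mon",t,s,*np.round(np.r_[tri(t,s)],3) if 0 else [np.round(v,3) for v in tri(t,s)])
for t in [(120,190),(110,150)]:
    for s in [(241,153),(258,82)]: print("mon",t,s,[np.round(v,3) for v in tri(t,s)])
for n,l in (("top",[(65-0,50),(213,58),(90,208),(185,213),(112,172),(162,175)]),):
    for a,b in l: print((a,b),np.round(onz(n,(275+(a-1.5)/4,172+(b-1.5)/4),.013 if b<100 else .004),4))
print(tri((329.5,201.2),(290,257.5)), tri((292,200.5),(272.8,221.5)), tri((155,210.9),(221.4,153)))
```

```text
blue top [364.9, 180.9] [365.0, 181.0] [360, 176, 11, 11, 85] [ 0.6209 -0.2838  0.05  ]
blue top [138.0, 182.7] [140.0, 181.5] [131, 178, 19, 8, 41] [0.6123 0.4499 0.05  ]
blue top [291.7, 200.2] [291.5, 200.0] [287, 195, 10, 11, 86] [ 0.5571 -0.0473  0.05  ]
blue top [199.7, 216.0] [199.5, 215.5] [189, 207, 22, 18, 250] [0.5052 0.2439 0.05  ]
blue top [363.8, 285.7] [363.5, 286.5] [351, 275, 26, 24, 215] [ 0.2908 -0.2695  0.05  ]
blue top [308.0, 284.0] [308.0, 284.0] [291, 284, 35, 1, 35] [ 0.2964 -0.0961  0.05  ]
blue top [181.7, 291.9] [178.0, 291.5] [152, 288, 53, 8, 211] [0.2685 0.2941 0.05  ]
blue side [139.0, 181.8] [139.5, 178.5] [136, 165, 8, 28, 112] [0.2714 0.2084 0.05  ]
blue side [226.0, 174.8] [226.5, 174.0] [220, 170, 14, 9, 83] [0.4981 0.1832 0.05  ]
blue side [272.5, 222.0] [272.5, 222.5] [266, 215, 14, 16, 164] [ 0.5567 -0.0474  0.05  ]
blue side [399.8, 224.5] [399.0, 223.5] [391, 217, 17, 14, 45] [ 0.8242 -0.1311  0.05  ]
blue side [349.0, 298.8] [349.0, 299.0] [340, 289, 19, 21, 300] [ 0.6188 -0.2872  0.05  ]
blue side [153.3, 360.7] [152.5, 359.5] [129, 336, 48
[... 745 characters left out ...]
014)]
mon (120, 190) (258, 82) [array([0.605, 0.426, 0.221]), np.float64(0.096)]
mon (110, 150) (241, 153) [array([ 0.703,  0.623, -0.104]), np.float64(0.129)]
mon (110, 150) (258, 82) [array([0.674, 0.482, 0.205]), np.float64(0.006)]
(65, 50) [ 0.6162 -0.0483  0.013 ]
(213, 58) [ 0.6101 -0.1707  0.013 ]
(90, 208) [ 0.4865 -0.0686  0.004 ]
(185, 213) [ 0.4826 -0.1465  0.004 ]
(112, 172) [ 0.5161 -0.0869  0.004 ]
(162, 175) [ 0.5138 -0.1281  0.004 ]
(array([ 0.55424703, -0.16694248,  0.05305513]), np.float64(0.0004653413790846425)) (array([ 0.55647013, -0.04822846,  0.05191543]), np.float64(0.001199851857607116)) (array([0.52499891, 0.40286847, 0.00496534]), np.float64(0.0013093434506349733))
```

Emit:
carry_out --targets "0 0 0 0 0 1 1;0 0 0 0 0 1 1;0 0 0 0 0 1 1;0 0 0 0 0 1 1;0 0 0 0 0 1 1;0 0 0 0 0 1 1;0 0 0 0 0 1 1;0 0 0 0 0 1 1" --newtons 40

```text
time: 0.97
ee_pos: [0.2307, 0.4993, 0.4046]
tcp_rot: [-180.0, 0.0, 109.1]
wrist_force: [0.3, -0.9, -0.7]
opening: 0.0857
grasp_force: 0.0
```

Emit:
carry_out --targets "0 0 0 0 0 1 1;0 0 0 0 0 1 1;0 0 0 0 0 1 1;0 0 0 0 0 0.38 1;-0.85 0.5 0 0 0 0 1;-0.85 0.5 0 0 0 0 1;-0.85 0.5 0 0 0 0 1;-0.85 0.5 0 0 0 0 1"

```text
time: 1.63
ee_pos: [0.311, 0.3619, 0.4045]
tcp_rot: [180.0, 0.0, 90.1]
wrist_force: [1.4, 0.1, -0.0]
opening: 0.0856
grasp_force: 0.0
```

Emit:
carry_out --targets "-0.85 0.5 0 0 0 0 1;-0.85 0.5 0 0 0 0 1;-0.85 0.5 0 0 0 0 1;-0.85 0.5 0 0 0 0 1;-0.85 0.5 0 0 0 0 1;-0.85 0.5 0 0 0 0 1;-0.85 0.5 0 0 0 0 1;-0.85 0.5 0 0 0 0 1"

```text
time: 2.3
ee_pos: [0.4711, 0.0893, 0.4049]
tcp_rot: [180.0, -0.0, 90.0]
wrist_force: [1.0, 1.4, 0.7]
opening: 0.0853
grasp_force: 0.0
```

Emit:
carry_out --targets "-0.865 0.5375 0 0 0 0 1;-0.865 0.5375 0 0 0 0 1;-0.865 0.5375 0 0 0 0 1;-0.865 0.5375 0 0 0 0 1;0 0 0.75 0 0 0 1;0 0 0.75 0 0 0 1;0 0 0.75 0 0 0 1;0 0 0.75 0 0 0 1"

```text
time: 2.97
ee_pos: [0.5566, -0.0476, 0.2832]
tcp_rot: [180.0, -0.0, 90.0]
wrist_force: [0.1, -0.0, -0.7]
opening: 0.0856
grasp_force: 0.0
```

Run:
```python
from h import *
T,S=camera("top"),camera("side"); print(monitor.get_obs()['ee_pos'])
cv2.imwrite("pics/a.png",cv2.resize(np.hstack([T[140:260,240:400],S[140:260,200:360]]),None,fx=2.5,fy=2.5,interpolation=cv2.INTER_CUBIC)[:,:,::-1])
```

```text
[ 0.55538288 -0.04713314  0.27964773]
```

View pics/a.png

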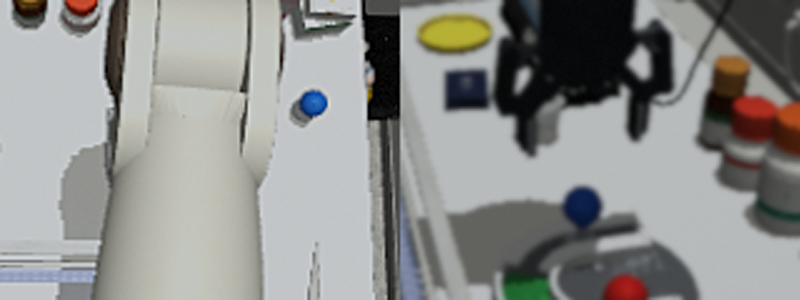

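Side view: the open fingers straddle the blue ball (ball at crop 583,207). The arm hides the rack from the top camera. I'll descend and grip.

Emit:
carry_out --targets "0 0 0.5 0 0 0 1;0 0 0.5 0 0 0 1;0 0 0.5 0 0 0 1;0 0 0.5 0 0 0 1;0 0 0 0 0 0 1;0 0 0 0 0 0 1;0 0 0 0 0 0 0.3;0 0 0 0 0 0 0.1"

```text
time: 3.73
ee_pos: [0.5574, -0.0471, 0.207]
tcp_rot: [179.8, 0.0, 90.0]
wrist_force: [-0.6, 0.1, -0.1]
opening: 0.0638
grasp_force: 0.0
```

Emit:
carry_out --targets "0 0 0.1 0 0 0 0.1;0 0 0 0 0 0 0;0 0 0 0 0 0 -0.1;0 0 0 0 0 0 -0.4;0 0 0 0 0 0 -0.5;0 0 0 0 0 0 -0.5;0 0 0 0 0 0 -0.5;0 0 0 0 0 0 -0.5"

```text
time: 4.4
ee_pos: [0.5568, -0.0471, 0.2012]
tcp_rot: [180.0, 0.0, 90.0]
wrist_force: [-0.8, -0.5, 5.5]
opening: 0.0338
grasp_force: 39.8
```

Run:
```python
from h import *
COL['blue']=((100,110,40),(130,255,255))
S=camera("side"); print(monitor.get_obs()['ee_pos'])
print([b for b in blobs(S,"blue",30) if abs(b[0][0]-272)<25])
o=np.array([.553,-.1072]); ex=np.array([.9987,-.0506]); ey=np.array([.0506,.9987])
p0=None
for f in range(0,91,10):
    p=o+.06*(-np.sin(np.radians(f))*ex+np.cos(np.radians(f))*ey)
    if p0 is not None: print(f,p.round(4),"units tool x(Y),y(X):",((p-p0)[::-1]/.04).round(3))
    p0=p
```

```text
[ 0.55679528 -0.04713328  0.20119123]
[([273.1, 222.5], [267, 216, 14, 15, 168])]
10 [ 0.5456 -0.0477] units tool x(Y),y(X): [-0.01  -0.261]
20 [ 0.5354 -0.0499] units tool x(Y),y(X): [-0.055 -0.256]
30 [ 0.5257 -0.0538] units tool x(Y),y(X): [-0.098 -0.242]
40 [ 0.5168 -0.0593] units tool x(Y),y(X): [-0.139 -0.221]
50 [ 0.509  -0.0664] units tool x(Y),y(X): [-0.175 -0.194]
60 [ 0.5026 -0.0746] units tool x(Y),y(X): [-0.206 -0.161]
70 [ 0.4977 -0.0839] units tool x(Y),y(X): [-0.231 -0.122]
80 [ 0.4945 -0.0938] units tool x(Y),y(X): [-0.249 -0.08 ]
90 [ 0.4931 -0.1042] units tool x(Y),y(X): [-0.259 -0.036]
```

Emit:
carry_out --targets "0 0 -0.03 0 0 0 -0.5;-0.01 -0.14 0 0 0 0 -0.5;-0.01 -0.14 0 0 0 0 -0.5;-0.025 -0.128 0 0 0 0 -0.5;-0.03 -0.128 0 0 0 0 -0.5;-0.049 -0.121 0 0 0 0 -0.5;-0.049 -0.121 0 0 0 0 -0.5;0 0 0 0 0 0 -0.5"

```text
time: 5.12
ee_pos: [0.5247, -0.0544, 0.2019]
tcp_rot: [-180.0, 0.0, 90.0]
wrist_force: [-0.7, 1.1, -0.5]
opening: 0.0337
grasp_force: 39.8
```

Emit:
carry_out --targets "-0.07 -0.11 0 0 0 0 -0.5;-0.07 -0.11 0 0 0 0 -0.5;-0.088 -0.097 0 0 0 0 -0.5;-0.088 -0.097 0 0 0 0 -0.5;-0.103 -0.08 0 0 0 0 -0.5;-0.103 -0.08 0 0 0 0 -0.5;0 0 0 0 0 0 -0.5;0 0 0 0 0 0 -0.5"

```text
time: 5.78
ee_pos: [0.5025, -0.0752, 0.2019]
tcp_rot: [180.0, -0.0, 90.0]
wrist_force: [0.8, 0.4, -0.6]
opening: 0.034
grasp_force: 39.9
```

Emit:
carry_out --targets "-0.116 -0.06 0 0 0 0 -0.5;-0.116 -0.06 0 0 0 0 -0.5;-0.125 -0.04 0 0 0 0 -0.5;-0.125 -0.04 0 0 0 0 -0.5;-0.13 -0.018 0 0 0 0 -0.5;-0.13 -0.018 0 0 0 0 -0.5;0 0 0 0 0 0 -0.5;0 0 0 0 0 0 -0.5"

```text
time: 6.45
ee_pos: [0.4932, -0.105, 0.2019]
tcp_rot: [180.0, -0.0, 90.0]
wrist_force: [0.4, 0.1, -0.0]
opening: 0.034
grasp_force: 39.9
```

Run:
```python
from h import *
COL['blue']=((100,110,40),(130,255,255))
T,S=camera("top"),camera("side"); o=monitor.get_obs();print(o['ee_pos'],o['wrist_force'])
for b in blobs(S,"blue",20): print(b,onz("side",b[0],.05).round(4))
print([(b,onz("side",b[0],.05).round(4)) for b in blobs(S,"red")])
cv2.imwrite("pics/b.png",cv2.resize(S[170:300,190:350],None,fx=4,fy=4,interpolation=cv2.INTER_CUBIC)[:,:,::-1])
```

```text
[ 0.49318159 -0.10457583  0.20184023] [-0.38351451 -0.86203714 -1.0314427 ]
([139.0, 181.8], [136, 165, 8, 28, 109]) [0.2714 0.2084 0.05  ]
([223.0, 175.3], [220, 170, 10, 10, 51]) [0.4898 0.1828 0.05  ]
([399.6, 224.4], [391, 217, 16, 14, 42]) [ 0.8239 -0.1307  0.05  ]
([251.6, 244.0], [244, 236, 16, 17, 213]) [ 0.4936 -0.1057  0.05  ]
([349.0, 298.7], [340, 289, 19, 21, 300]) [ 0.6189 -0.287   0.05  ]
([153.2, 360.7], [129, 336, 48, 48, 844]) [ 0.2909 -0.3145  0.05  ]
[(([341.7, 186.0], [333, 178, 18, 18, 205]), array([0.7732, 0.0484, 0.05  ])), (([289.8, 257.9], [282, 251, 17, 15, 199]), array([ 0.555 , -0.1649,  0.05  ]))]
```

View pics/b.png

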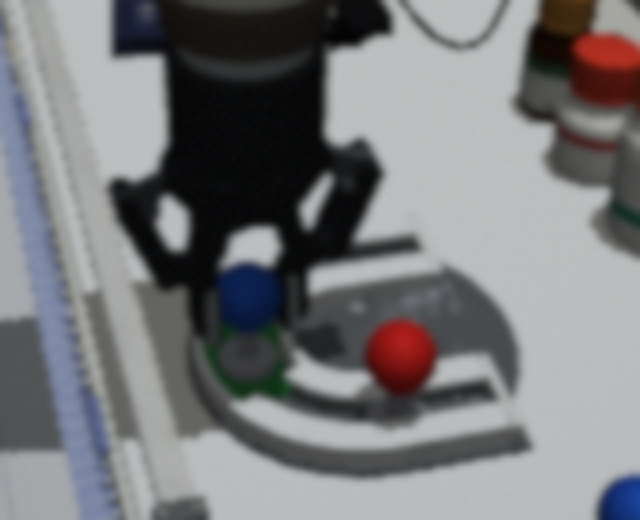

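The blue tamper stands in the gap with its foot on the green floor (ball at crop 248,297), and the red one hasn't moved. Next I lift it straight out.

Emit:
carry_out --targets "0 0 -0.2 0 0 0 -0.5;0 0 -0.3 0 0 0 -0.5;0 0 -0.4 0 0 0 -0.5;0 0 -0.5 0 0 0 -0.5;0 0 -0.5 0 0 0 -0.5;0 0 -0.4 0 0 0 -0.5;0 0 -0.2 0 0 0 -0.5;0 0 0 0 0 0 -0.5"

```text
time: 7.22
ee_pos: [0.4936, -0.1045, 0.3047]
tcp_rot: [179.8, 0.0, 90.0]
wrist_force: [-0.1, 0.3, -0.6]
opening: 0.0341
grasp_force: 39.9
```

Emit:
carry_out --targets "0.4 0.02 0 0 0 0 -0.5;0.7 0.04 0 0 0 0 -0.5;0.85 0.04 0 0 0 0 -0.5;0.85 0.04 0 0 0 0 -0.5;0.85 0.04 0 0 0 0 -0.5;0.85 0.04 0 0 0 0 -0.5;0.85 0.04 0 0 0 0 -0.5;0.85 0.04 0 0 0 0 -0.5"

```text
time: 7.88
ee_pos: [0.5047, 0.1451, 0.3011]
tcp_rot: [-179.9, 0.0, 90.0]
wrist_force: [0.9, 0.1, -0.6]
opening: 0.0336
grasp_force: 39.9
```

Emit:
carry_out --targets "0.85 0.04 0 0 0 0 -0.5;0.85 0.04 0 0 0 0 -0.5;0.85 0.04 0 0 0 0 -0.5;0.85 0.04 0 0 0 0 -0.5;0.85 0.04 0 0 0 0 -0.5;0.85 0.04 0 0 0 0 -0.5;0.7 0.04 0 0 0 0 -0.5;0.4 0.04 0 0 0 0 -0.5"

```text
time: 8.55
ee_pos: [0.5173, 0.3943, 0.3003]
tcp_rot: [-179.9, 0.0, 90.1]
wrist_force: [-0.2, 0.9, -0.2]
opening: 0.034
grasp_force: 39.9
```

Run:
```python
from h import *
COL['blue']=((100,110,40),(130,255,255))
T,S=camera("top"),camera("side"); o=monitor.get_obs();print(o['ee_pos'],o['wrist_force'],o['opening'])
for c in("blue","yellow"): print(c,[b for b in blobs(S,c,20)])
cv2.imwrite("pics/d.png",cv2.resize(S[80:200,160:320],None,fx=4,fy=4,interpolation=cv2.INTER_CUBIC)[:,:,::-1])
```

```text
[0.51743029 0.39386268 0.29997524] [-0.17329519 -0.10958509 -1.93714091] 0.0342217719650808
blue [([217.0, 112.1], [212, 108, 11, 11, 86]), ([139.0, 182.0], [136, 165, 8, 29, 109]), ([226.1, 174.8], [220, 170, 14, 9, 84]), ([399.7, 224.5], [391, 217, 17, 14, 43]), ([349.0, 298.8], [340, 289, 19, 21, 301]), ([153.3, 360.7], [129, 336, 48, 48, 847])]
yellow [([226.1, 153.2], [215, 147, 21, 13, 165])]
```

View pics/d.png

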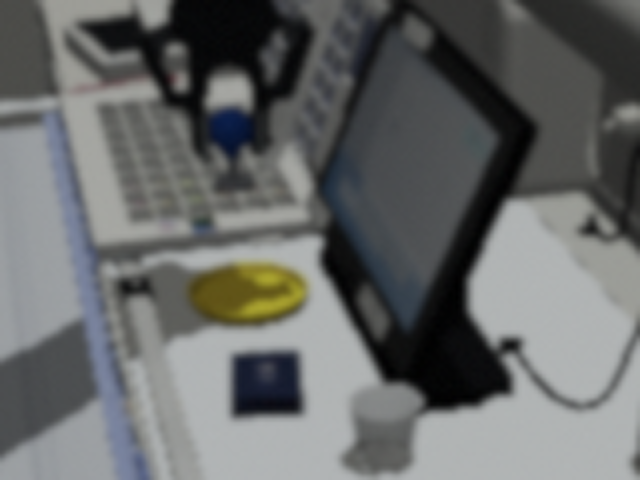

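The tamper hangs upright in the gripper (ball at crop 230,130), above and close to the dish at crop (249,292). The monitor is clear. I'll lower it.

Emit:
carry_out --targets "0.07 0.04 0.3 0 0 0 -0.5;0.06 0.03 0.5 0 0 0 -0.5;0 0 0.5 0 0 0 -0.5;0 0 0.5 0 0 0 -0.5;0 0 0.35 0 0 0 -0.5;0 0 0.2 0 0 0 -0.5;0 0 0.07 0 0 0 -0.5;0 0 0 0 0 0 -0.5"

```text
time: 9.32
ee_pos: [0.5207, 0.3959, 0.2043]
tcp_rot: [-179.9, 0.0, 90.0]
wrist_force: [-0.3, -0.3, 0.1]
opening: 0.0341
grasp_force: 39.9
```

Emit:
carry_out --targets "0 0 0.02 0 0 0 -0.5;0 0 0.02 0 0 0 -0.5;0 0 0.015 0 0 0 -0.5;0 0 0 0 0 0 -0.5;0 0 0 0 0 0 -0.5;0 0 0 0 0 0 -0.5;0 0 0 0 0 0 -0.5;0 0 0 0 0 0 -0.5"

```text
time: 9.98
ee_pos: [0.5208, 0.3966, 0.2029]
tcp_rot: [180.0, -0.0, 90.0]
wrist_force: [-0.1, -0.4, -1.5]
opening: 0.0343
grasp_force: 39.9
```

Emit:
carry_out --targets "0 0 0.02 0 0 0 -0.5;0 0 0.015 0 0 0 -0.5;0 0 0 0 0 0 -0.5;0 0 0 0 0 0 -0.5;0 0 0 0 0 0 -0.5;0 0 0 0 0 0 -0.5;0 0 0 0 0 0 -0.5;0 0 0 0 0 0 -0.5"

```text
time: 10.65
ee_pos: [0.5208, 0.3966, 0.2015]
tcp_rot: [180.0, -0.0, 90.0]
wrist_force: [0.2, 0.2, -2.1]
opening: 0.0345
grasp_force: 40.0
```

Run:
```python
from h import *
COL['blue']=((100,110,40),(130,255,255))
S=camera("side"); o=monitor.get_obs();print(o['ee_pos'],o['wrist_force'])
b=[b for b in blobs(S,"blue",20) if b[0][1]<165];print(b,[onz("side",x[0],.05).round(4) for x in b])
cv2.imwrite("pics/e.png",cv2.resize(S[100:190,170:290],None,fx=6,fy=6,interpolation=cv2.INTER_CUBIC)[:,:,::-1])
```

```text
[0.52073699 0.39661935 0.201518  ] [-0.99131486 -0.43835295 -0.41277139]
[([220.0, 141.6], [215, 138, 11, 10, 74])] [array([0.5207, 0.3946, 0.05  ])]
```

View pics/e.png

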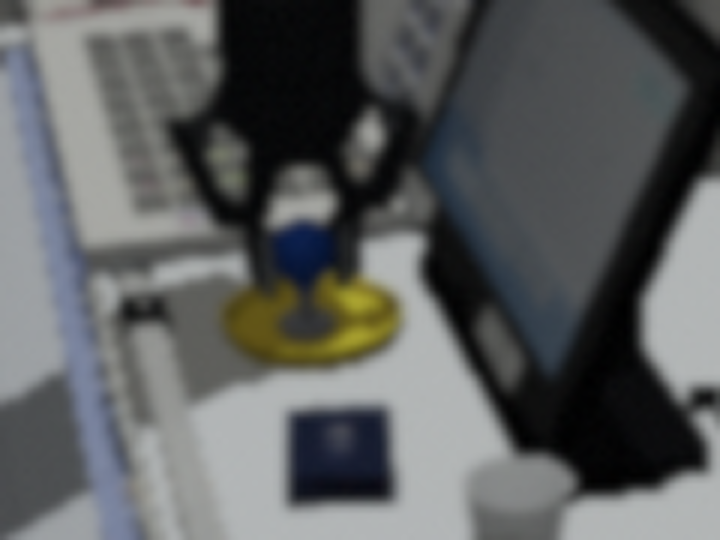

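The foot (crop 308,322) is centred in the dish (centre about 312,318), and it isn't pressing on the floor yet. I'll lower a little more.

Emit:
carry_out --targets "0 0 0.015 0 0 0 -0.5;0 0 0.015 0 0 0 -0.5;0 0 0 0 0 0 -0.5;0 0 0 0 0 0 -0.5;0 0 0 0 0 0 -0.5;0 0 0 0 0 0 -0.5;0 0 0 0 0 0 -0.5;0 0 0 0 0 0 -0.5"

```text
time: 11.37
ee_pos: [0.5209, 0.3967, 0.2012]
tcp_rot: [179.9, -0.0, 90.0]
wrist_force: [-1.4, -0.5, 4.8]
opening: 0.0339
grasp_force: 40.4
```

Emit:
carry_out --targets "0 0 0 0 0 0 -0.15;0 0 0 0 0 0 -0.1;0 0 0 0 0 0 0;0 0 0 0 0 0 0.15;0 0 0 0 0 0 0.3;0 0 0 0 0 0 0.5;0 0 0 0 0 0 0.5;0 0 0 0 0 0 0.5" --newtons 20

```text
time: 12.03
ee_pos: [0.5208, 0.3966, 0.2002]
tcp_rot: [-180.0, -0.0, 90.0]
wrist_force: [0.0, -0.2, -0.1]
opening: 0.0642
grasp_force: 0.0
```

Emit:
carry_out --targets "0 0 -0.1 0 0 0 0.5;0 0 -0.3 0 0 0 0.5;0 0 -0.5 0 0 0 0.5;0 0 -0.5 0 0 0 0.5;0 0 -0.6 0 0 0 0.5;0 0 -0.6 0 0 0 0.5;0 0 -0.5 0 0 0 0.5;0 0 -0.2 0 0 0 0.5"

```text
time: 12.7
ee_pos: [0.5208, 0.3967, 0.3371]
tcp_rot: [179.8, -0.2, 90.0]
wrist_force: [-0.1, -0.4, 0.2]
opening: 0.0641
grasp_force: 0.0
```

Run:
```python
from h import *
COL['blue']=((100,110,40),(130,255,255))
S=camera("side"); o=monitor.get_obs();print(o['ee_pos'],o['opening'])
b=[b for b in blobs(S,"blue",20) if b[0][1]<165];print(b,[onz("side",x[0],.05).round(4) for x in b])
for b in blobs(S,"yellow"): print(b,onz("side",b[0],.008).round(4))
print([onz("side",b[0],.05).round(4) for b in blobs(S,"red")])
cv2.imwrite("pics/f.png",cv2.resize(S[80:200,160:320],None,fx=4,fy=4,interpolation=cv2.INTER_CUBIC)[:,:,::-1])
```

```text
[0.52092447 0.39670923 0.33703056] 0.06380579994399434
[([220.0, 141.5], [216, 138, 9, 9, 64])] [array([0.5208, 0.3954, 0.05  ])]
([226.9, 153.5], [215, 147, 21, 13, 143]) [0.54   0.3886 0.008 ]
[array([0.7777, 0.0578, 0.05  ]), array([ 0.5555, -0.1639,  0.05  ])]
```

View pics/f.png

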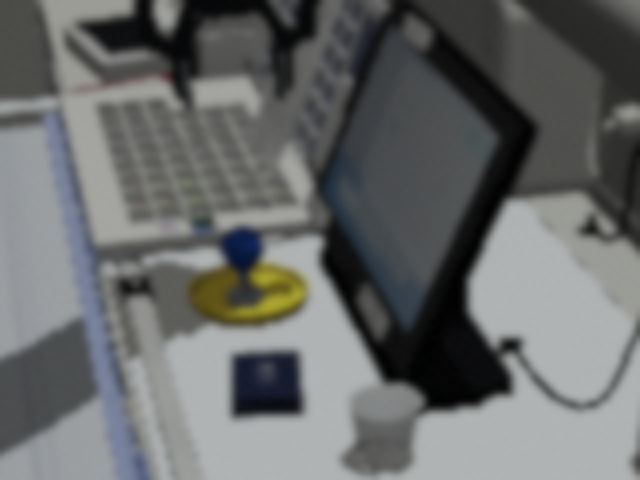

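The tamper stands upright in the dish (ball at crop 243,250, foot at 243,292), the dish is flat, and the gripper is clear.

```bash
python3 -c "
from workcell import bot
print(bot.job_done())"
```

```text
the job is handed in; nothing more can be done
None
```

I slid the blue tamper to the exit gap, lifted it out and stood it upright in the yellow dish, about 6 mm off centre by camera; the red one stayed put, and I handed the job in at about 13 s (no verdict was returned).

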